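Sort the ratchet clamps into their trays

ROBOT

A 7-joint arm with a two-finger parallel gripper is mounted at the origin on the work surface. World frame = base frame: x ahead of the robot, y to its left, z up, the work surface at z = 0. Lengths are in m, angles in degrees, forces in N, time in s.
With the tool pointing down it reaches from about 0.425 to 0.875 m from the base axis. Payload 4.7 kg.
Tool frame: the origin (TCP) lies between the finger pads; the fingertips stand 19 mm ahead of it and the grasp point (between the pads) is the TCP; x points along the fingers, z is the direction in which the jaws open and shut, and the axes are right-handed (so a half turn about x gives the same grasp; the last joint's range is limited). The gripper opens to 87 mm and grips with 3 to 60 N. Pads are 19 mm wide; open, the fingers measure 117 mm over their backs; the gripper's body (75 mm by 190 mm) begins 51 mm behind the grasp point.
Start: joints at [-67.145, 18.392, -4.016, 83.108, 1.295, 78.541, -3.26], TCP at [0.244, 0.602, 0.203] pointing down, gripper open.
Joint ranges: [-163.93, 163.93], [-17.29, 119.83], [-79.2, 71.16], [3.27, 140.29], [-89.18, 269.18], [5.43, 117.66], [-154.24, 154.24]. Speed limits (degrees/s): [147.25, 147.25, 180, 180, 180, 180, 180].

INTERFACE

Orientations are given as [roll, pitch, yaw] about the fixed x, y, z axes, in that order (R = Rz(yaw) Ry(pitch) Rx(roll)).
In Python, from cell import monitor, read_camera, camera_model, env, regions_of gives the robot as it stands. The module is installed in compiled form; this text tells all that it offers.
- The arm moves only by the tool step_arm, never from a script. Its argument "deltas" is a list of rows, each a list of 5 numbers: the gripper's target within -1 to 1 (fully open at 1, half-way at 0, shut at -1), then the shift along the tool's x, y, z in m, then the turn about the tool's x in degrees. A call has 1 to 12 rows; each row is the pose to reach, as a shift and turn from the pose commanded when the call began, along the tool's axes at that moment; what a row does not reach only later rows make up. A row lasts 1/8 s, in which the tool goes at most 62.5 mm and 10.7 degrees, less where a joint would pass 70% of its speed; a pose out of reach is approached as far as the arm can. A call with a gripper value outside its range is refused whole. The fingers move at their own pace and stop on an object; "newtons" is the grip in N (left out, the last holds). Time passes only in rows, so rows that repeat a pose let the fingers close. It gives the time, the measured TCP pose, the force and the opening at its end, in the units of the state.
- monitor.get_obs(): the state, without advancing time (a new reading comes with each control period).
- read_camera(name): name is "side" or "top" or "wrist"; returns (picture, depth): 420x560x3 uint8, red, green, blue; 420x560 float32, m along the optical axis (not along the pixel's ray), 0 where there is no reading.
- camera_model(name): a dict with "fx", "fy", "cx", "cy" (pixels), "xyz" and "attitude" of the camera in the world. Camera axes: x right, y down, z forward; pixel columns grow to the right and rows downward; lengths in m; the calibration is good to about 2 mm. A picture is of the moment at which its call begins: read the wrist's pose just before it. camera_model takes no time and is no camera call; for the wrist camera it gives the pose at the moment of the call.
- env.sign_off(): hands the job in, once; it reports no verdict.
Trained networks look in the newest picture that a camera, given by its name, has taken for a name from the list of things; names that differ only in an ending like _2 or _b are one class to them, and where a whole thing is asked for, a point or a joint stands for the part that bears it (a point fixed in the world has none). Each returns a list of dicts, best first, with "p" (0 to 1); they miss things now and then, are a little off and sometimes report something else, mostly with a low value. They report only what shows in the picture. A call takes as long as a camera call. They do not tell look-alikes from the thing itself.
- regions_of(camera, thing): "pixels" (420x560 bool, what is visible of it) and "pixel" ([column, row] in pixels, amid what is visible of it).
The state is a dict: "time_s": time; "qpos": joint angles; "joint_velocities": joint speeds; "effort": joint torques, N m; "tool_pos": TCP position; "tool_rot": TCP orientation; "force": force on the tool from outside, world axes, zero at the start; "wrist_torque": the same for the moment, N m; "grip_width": finger opening in m.
Only numpy, scipy, OpenCV 4.12 (cv2) and the standard library are available. Lean on these libraries where they do the work, as an engineer would, in place of code of your own. Each camera call takes 0.05 s, during which the arm holds its last target. There are 200 camera calls.

TASK

Sort the four ratchet clamps on the printing bench: the two locked shut go in the yellow tray and the two locked open in the green tray, each in the half whose mat has the clamp's own colour (orange or blue). Lay every clamp flat on its mat, lengthways in its half, and let go of it. Leave the ink tin, the roller and the wooden printing block undisturbed.

Things in the scene. Friction and masses are not known exactly. Their poses are not given: they have to be found in the camera images.
- shut_orange: Orange hand clamp, about 90 g, rigid, ratchet locked SHUT: jaw tips touch, handles close together. Origin: underside, at the hinge; x to the jaws, -x to the handles, z up. Reaches 46, 54, 18 mm to +x, -x, each side; jaws and handles 14 mm high. Black block on the hinge, 26 (x) by 24 (y) by 40 mm high, centred: grip it across the 24 mm, 18 to 40 mm above the underside.
- shut_blue: Blue hand clamp, about 90 g, rigid, ratchet locked SHUT: jaw tips touch, handles close together. Origin: underside, at the hinge; x to the jaws, -x to the handles, z up. Reaches 46, 54, 18 mm to +x, -x, each side; jaws and handles 14 mm high. Black block on the hinge, 26 (x) by 24 (y) by 40 mm high, centred: grip it across the 24 mm, 18 to 40 mm above the underside.
- open_orange: Orange hand clamp, about 90 g, rigid, ratchet locked OPEN: jaws gape 36 mm, handles in a wide V. Origin: underside, at the hinge; x to the jaws, -x to the handles, z up. Reaches 42, 47, 35 mm to +x, -x, each side; jaws and handles 14 mm high. Black block on the hinge, 26 (x) by 24 (y) by 40 mm high, centred: grip it across the 24 mm, 18 to 40 mm above the underside.
- open_blue: Blue hand clamp, about 90 g, rigid, ratchet locked OPEN: jaws gape 36 mm, handles in a wide V. Origin: underside, at the hinge; x to the jaws, -x to the handles, z up. Reaches 42, 47, 35 mm to +x, -x, each side; jaws and handles 14 mm high. Black block on the hinge, 26 (x) by 24 (y) by 40 mm high, centred: grip it across the 24 mm, 18 to 40 mm above the underside.
- yellow_tray: Fixed tray, yellow rim 16 mm high, 6 mm thick, 137 (x) by 196 mm (y). Origin: its centre at bench height, z up. A 4 mm wall along x, 16 mm high, makes two halves, inside 125 (x) by 90 mm (y), mat top 3 mm above the bench: orange mat centred at y +47 mm, blue mat at y -47 mm. A clamp fits flat only lengthways (its x along the tray's x, either way), some 10 mm to spare all round.
- green_tray: Fixed tray, green rim 16 mm high, 6 mm thick, 137 (x) by 196 mm (y). Origin: its centre at bench height, z up. A 4 mm wall along x, 16 mm high, makes two halves, inside 125 (x) by 90 mm (y), mat top 3 mm above the bench: blue mat centred at y +47 mm, orange mat at y -47 mm. A clamp fits flat only lengthways (its x along the tray's x, either way), some 10 mm to spare all round.
- ink_tin: Bystander: upright round ink tin with a red band, loose, 68 mm across, 45 mm high. Origin at the centre of its underside. Leave alone.
- roller: Bystander: loose ink roller lying on the bench: black rubber roll 32 mm thick and 70 mm long at its +x end, wooden handle to -x, 129 mm long overall (61 mm ahead of the origin, 68 mm behind), up to 32 mm high. Origin at bench height near its middle. Leave alone.
- type_block: Bystander: small loose wooden printing block, 45 x 30 mm, 23 mm high, with a raised dark figure on top. Origin at the centre of its underside. Leave alone.
There are look-alikes about, which are no part of the job. Leave any purple or turquoise look-alike of the shut_orange alone.

How it is judged (in metres and radians):
At the end, for the whole second after the job is handed in: Each clamp lies at rest, flat (7 degrees) on the mat of its own colour, shut ones in the yellow tray, open ones in the green: origin within 25 mm of its half's middle along each tray axis, under 9 mm above the bench, length within 28 degrees of the tray's x axis, either way round (x of shut_orange in the frame of yellow_tray between -0.025 and 0.025 m and y of shut_orange in the frame of yellow_tray between 0.022 and 0.072 m and z of shut_orange in the frame of yellow_tray between -0.002 and 0.009 m and angle between each of shut_orange, shut_blue, open_orange, open_blue's own z axis and vertical below 0.12 rad and angle between the x axis of each of shut_orange, shut_blue and the x axis of yellow_tray, either way round below 0.5 rad and linear speed of each of shut_orange, shut_blue, open_orange, open_blue below 0.02 m/s and angular speed of each of shut_orange, shut_blue, open_orange, open_blue below 0.2 rad/s and x of shut_blue in the frame of yellow_tray between -0.025 and 0.025 m and y of shut_blue in the frame of yellow_tray between -0.072 and -0.022 m and z of shut_blue in the frame of yellow_tray between -0.002 and 0.009 m and x of open_orange in the frame of green_tray between -0.025 and 0.025 m and y of open_orange in the frame of green_tray between -0.072 and -0.022 m and z of open_orange in the frame of green_tray between -0.002 and 0.009 m and angle between the x axis of each of open_orange, open_blue and the x axis of green_tray, either way round below 0.5 rad and x of open_blue in the frame of green_tray between -0.025 and 0.025 m and y of open_blue in the frame of green_tray between 0.022 and 0.072 m and z of open_blue in the frame of green_tray between -0.002 and 0.009 m); the robot touches nothing.
It fails at once if the ink tin is moved by more than 20 mm (distance of ink_tin from where it was at the start of the episode above 0.02 m).
It fails at once if the roller is moved by more than 20 mm (distance of roller from where it was at the start of the episode above 0.02 m).
It fails at once if the printing block is moved by more than 20 mm (distance of type_block from where it was at the start of the episode above 0.02 m).
It fails at once if the ink tin is tipped (angle between ink_tin's own z axis and vertical above 0.5 rad).
It also fails if it takes over 115 s, if anything falls off the work surface, if the arm or the gripper's body presses on something with over 40 N, if the wrist force passes 120 N, or if a joint passes its speed limit or range.

## Working session

There is one attempt and no reset: what is moved stays moved. The work goes in short steps, Python scripts to look and compute and a tool call to move; the robot and the scene stay as the last step left them, time stands still between calls to the robot, and variables do not carry over. Pictures are saved under pics/ and viewed, about 12 in all and at most 16, crops included, and the job is handed in when it is done.

Besides the shell and the picture viewer there is one more tool, called after ">>>" by a JSON object that holds its "fn" and its "kwargs", one argument or row to a line. step_arm: Moves the arm, as the interface text tells. Its arguments: {"type":"object","properties":{"deltas":{"type":"array"},"newtons":{"type":"number"}},"required":["deltas"]}

```bash
mkdir -p pics
cat > h.py <<'E'
import numpy as np, cv2
from scipy.spatial.transform import Rotation as R
from cell import monitor, read_camera, camera_model, env, regions_of
def rot(a): 
    a=np.array(a,float)
    return a if a.shape==(3,3) else (R.from_quat(a) if a.size==4 else R.from_euler('xyz',a,degrees=True)).as_matrix()
def cloud(name,pic=None):
    m=camera_model(name); im,d=read_camera(name)
    v,u=np.mgrid[0:420,0:560]
    P=np.stack([(u-m['cx'])/m['fx']*d,(v-m['cy'])/m['fy']*d,d],-1)@rot(m['attitude']).T+np.array(m['xyz'])
    P[d==0]=np.nan
    if pic: cv2.imwrite(f'pics/{pic}.png',im[:,:,::-1])
    return im,P
E
python3 - <<'E'
from h import *
print(monitor.get_obs())
for c in ('top','side'):
    print(c,camera_model(c))
    im,P=cloud(c,c+'0')
    for t in ['shut_orange','shut_blue','open_orange','open_blue','yellow_tray','green_tray','ink_tin','roller','type_block']:
        for r in regions_of(c,t):
            p=P[r['pixels']]; p=p[~np.isnan(p[:,0])]
            col=np.median(im[r['pixels']],0)
            print(c,t,round(r['p'],2),np.round(r['pixel']),r['pixels'].sum(),np.round(np.median(p,0),3),np.round(p.max(0)-p.min(0),3),col)
E
```

```text
{'time_s': 0.0, 'qpos': array([-67.14449289,  18.44010531,  -4.01704255,  83.17683156,
         1.29603716,  78.5402377 ,  -3.2608023 ]), 'joint_velocities': array([ 0.04456544,  0.08281046, -0.0156729 ,  0.01142099, -0.13044759,
       -0.01535995, -0.01483832]), 'effort': array([-4.47238572e-04, -4.91293144e+01, -4.04150197e-01, -3.12526023e+01,
       -6.40215911e-02,  4.37454320e-02,  1.73712365e-04]), 'tool_pos': array([0.24380839, 0.60188922, 0.20193301]), 'tool_rot': array([-176.74784623,   89.88795552, -108.79272219]), 'force': array([-0.64771258,  0.28747733, -0.33803515]), 'wrist_torque': array([-0.00450728, -0.02303415,  0.01546184]), 'grip_width': 0.0870996975467855}
top {'fx': 396.07450281410144, 'fy': 396.07450281410144, 'cx': 278.72840998652646, 'cy': 211.12589536797896, 'xyz': array([ 0.22313568, -0.01570695,  1.1723789 ]), 'attitude': array([-168.9940676 ,    0.96440969,  -88.89288616])}
top shut_orange 0.82 [348. 265.] 284 [ 0.296 -0.189  0.014] [0.054 0.09  0.05 ] [ 61.  230.5 216. ]
top shut_orange 0.62 [213. 266.] 301 [0.274 0.199 0.013] [0.077 0.077 0.048] [ 60.
[... 2312 characters left out ...]
0.231 0.022] [ 61. 134.  61.]
side yellow_tray 0.64 [273. 173.] 1566 [0.616 0.163 0.003] [0.166 0.238 0.021] [171. 137.  54.]
side green_tray 0.64 [367. 202.] 2321 [ 0.641 -0.16   0.003] [0.188 0.208 0.02 ] [ 61. 134.  61.]
side ink_tin 0.85 [204. 152.] 348 [0.545 0.419 0.031] [0.096 0.151 0.049] [164.5 159.5 155.5]
side roller 0.68 [463. 257.] 1037 [ 0.584 -0.448  0.021] [0.171 0.083 0.036] [113.  89.  66.]
side type_block 0.5 [276. 214.] 213 [ 0.412 -0.019  0.016] [0.046 0.036 0.024] [125.  84.  55.]
side type_block 0.5 [187. 182.] 343 [0.381 0.302 0.012] [0.096 0.096 0.046] [ 50.  81. 120.]
side type_block 0.35 [305. 233.] 402 [ 0.413 -0.122  0.014] [0.059 0.093 0.045] [133.5  84.   40. ]
```

Run:
```python
import cv2
im=cv2.imread('pics/top0.png')[110:310,100:500]
cv2.imwrite('pics/top0z.png',cv2.resize(im,(800,400),interpolation=cv2.INTER_CUBIC))
im=cv2.imread('pics/side0.png')[120:380,120:520]
cv2.imwrite('pics/side0z.png',cv2.resize(im,(800,520),interpolation=cv2.INTER_CUBIC))
from h import *
im,P=cloud('top')
for n,c in dict(so=(.419,-.112),sb=(.394,-.274),oo=(.425,.114),ob=(.391,.308)).items():
    near=np.hypot(P[...,0]-c[0],P[...,1]-c[1])<.07
    h=near&(P[...,2]>.034); l=near&(P[...,2]>.007)&(P[...,2]<.02)
    b=P[h][:,:2]; 
    q=P[l][:,:2]; w,V=np.linalg.eigh(np.cov(q.T)); print(n,'block',b.mean(0).round(4),(b.max(0)-b.min(0)).round(3),P[h][:,2].max().round(3),'axis',np.degrees(np.arctan2(V[1,1],V[0,1])).round(1),np.sqrt(w).round(4), 'rect',cv2.minAreaRect(q.astype(np.float32)*1000))
for n,c in dict(y=(.616,.17),g=(.641,-.155)).items():
    near=np.hypot(P[...,0]-c[0],P[...,1]-c[1])<.14
    q=P[near&(P[...,2]>.011)&(P[...,2]<.024)][:,:2]*1000
    print(n,cv2.minAreaRect(q.astype(np.float32)))
```

```text
so block [ 0.4221 -0.1094] [0.03  0.029] 0.043 axis 62.8 [0.0103 0.0318] rect ((419.9627685546875, -112.84494018554688), (97.57328033447266, 32.725242614746094), 63.047767639160156)
sb block [ 0.3916 -0.2771] [0.03  0.026] 0.044 axis -160.7 [0.0107 0.0317] rect ((396.5413818359375, -276.048828125), (98.2874984741211, 34.0820198059082), 19.76998519897461)
oo block [0.4216 0.1163] [0.029 0.029] 0.044 axis 152.7 [0.0206 0.0259] rect ((423.86639404296875, 115.72503662109375), (67.52689361572266, 84.20942687988281), 63.00654602050781)
ob block [0.3933 0.3088] [0.027 0.025] 0.043 axis -176.2 [0.0203 0.025 ] rect ((391.0238342285156, 308.8644104003906), (83.9828109741211, 68.40216064453125), 13.0148286819458)
y ((615.3627319335938, 168.47259521484375), (139.2195587158203, 196.0120849609375), 8.420856475830078)
g ((639.2786865234375, -154.10560607910156), (139.04319763183594, 196.88265991210938), 7.354958534240723)
```

View pics/top0z.png

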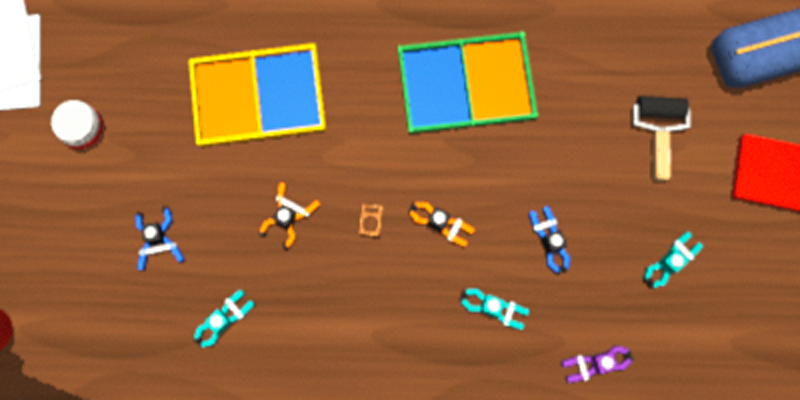

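View pics/side0z.png

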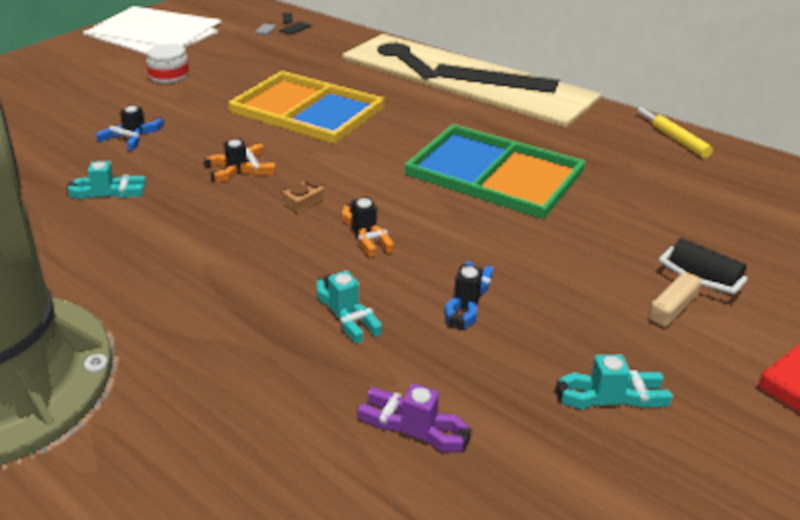

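```bash
cat >> h.py <<'E'
def plan(x,y,zs,axis):
    "axis = clamp length direction (deg, mod 180) wanted across the jaws"
    o=monitor.get_obs(); T=rot(o['tool_rot']); z=T[:,2]
    cur=np.degrees(np.arctan2(z[1],z[0])); t=-((axis+90-cur+90)%180-90)
    print('t',o['time_s'],'pos',np.round(o['tool_pos'],4),'q7',round(o['qpos'][6],1),'turn',round(t,1),'width',round(o['grip_width'],4),'tilt x',T[:,0].round(3))
    for h in zs: print(h,np.round(T.T@(np.array([x,y,h])-o['tool_pos']),4))
E
python3 -c "
from h import *
plan(.3933,.3088,[.12,.039],13)"
```

```text
t 1.05 pos [0.244  0.6025 0.2031] q7 -3.3 turn -35.0 width 0.087 tilt x [ 0.  0. -1.]
0.12 [ 0.0831 -0.2486 -0.2162]
0.039 [ 0.1641 -0.2486 -0.2162]
```

>>> {"fn": "step_arm", "kwargs": {
  "deltas": [
    [1, 0.03, -0.124, -0.108, -18],
    [1, 0.083, -0.2486, -0.2162, -35],
    [1, 0.083, -0.2486, -0.2162, -35],
    [1, 0.083, -0.2486, -0.2162, -35],
    [1, 0.083, -0.2486, -0.2162, -35],
    [1, 0.083, -0.2486, -0.2162, -35],
    [1, 0.083, -0.2486, -0.2162, -35],
    [1, 0.083, -0.2486, -0.2162, -35]
  ],
  "newtons": 25
}}

```text
time_s: 2.05
tool_pos: [0.3929, 0.3103, 0.1206]
tool_rot: [-27.8, 89.9, 75.2]
force: [0.9, 0.1, 0.4]
grip_width: 0.0871
```

```bash
python3 -c "
from h import *
plan(.3933,.3088,[.12,.039],13)
im,P=cloud('wrist','w1')
h=(P[...,2]>.034)&(P[...,2]<.05)&(np.hypot(P[...,0]-.393,P[...,1]-.309)<.04)
b=P[h]; print(len(b), b.mean(0) if len(b) else '', cv2.minAreaRect((b[:,:2]*1000).astype(np.float32)) if len(b) else '')
l=(P[...,2]>.005)&(P[...,2]<.02)&(np.hypot(P[...,0]-.393,P[...,1]-.309)<.07)
b=P[l];print(len(b), cv2.minAreaRect((b[:,:2]*1000).astype(np.float32)))
"
```

```text
t 2.05 pos [0.3929 0.3103 0.1206] q7 61.9 turn 0.0 width 0.0871 tilt x [ 0.     0.001 -1.   ]
0.12 [ 0.0006 -0.0001 -0.0015]
0.039 [ 0.0816 -0.     -0.0016]
721 [0.39437337 0.30989078 0.04108033] ((395.119140625, 310.14813232421875), (25.327587127685547, 23.294815063476562), 12.426514625549316)
1701 ((392.8360900878906, 309.3485412597656), (85.86039733886719, 68.1816635131836), 13.013713836669922)
```

View pics/w1.png

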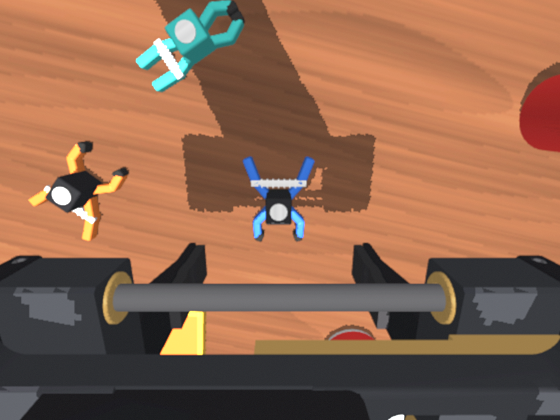

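The wrist view shows the open blue clamp squarely between the fingers, its block near (279,208). The orange open clamp is at (68,193), well clear. The positions agree, so I'll descend and grip.

>>> {"fn": "step_arm", "kwargs": {
  "deltas": [
    [1, 0.04, 0, -0.001, 0],
    [1, 0.07, 0, -0.001, 0],
    [1, 0.0816, 0, -0.001, 0],
    [1, 0.0816, 0, -0.001, 0],
    [-1, 0.0816, 0, -0.001, 0],
    [-1, 0.0816, 0, -0.001, 0],
    [-1, 0.0816, 0, -0.001, 0],
    [-1, 0.0816, 0, -0.001, 0],
    [-1, 0.0816, 0, -0.001, 0],
    [-1, 0.05, 0, -0.001, 0],
    [-1, 0, 0, -0.001, 0],
    [-1, 0, 0, -0.001, 0]
  ],
  "newtons": 25
}}

```text
time_s: 3.6
tool_pos: [0.396, 0.3099, 0.1242]
tool_rot: [-60.7, 89.5, 42.2]
force: [-1.1, -0.4, 0.6]
grip_width: 0.0151
```

```bash
python3 -c "
from h import *
plan(.6335,-.1075,[.12,.042],7.4)"
```

```text
t 3.6 pos [0.396  0.3099 0.1242] q7 62.1 turn 5.5 width 0.0151 tilt x [ 0.006  0.006 -1.   ]
0.12 [ 0.0034 -0.1379 -0.46  ]
0.042 [ 0.0814 -0.1374 -0.4603]
```

```bash
python3 -c "
from h import *
print(monitor.get_obs()['grip_width'])
im,P=cloud('wrist','w2')
print(monitor.get_obs()['grip_width'])
"
```

```text
0.015071590865504523
0.010651557333386552
```

View pics/w2.png

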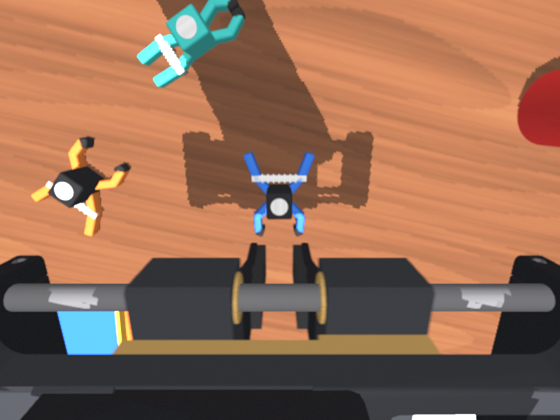

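The jaws weren't closed yet when I lifted: they close at about 88 mm/s. The clamp still lies where it was, at (279,205), so I'll reopen partway and redo the grip with more closing time.

>>> {"fn": "step_arm", "kwargs": {
  "deltas": [
    [0.2, 0, 0, 0, 0],
    [0.2, 0, 0, 0, 0],
    [0.2, 0, 0, 0, 0],
    [0.2, 0, 0, 0, 0],
    [0.2, 0, 0, 0, 0],
    [0.2, 0.05, 0, 0, 0],
    [0.2, 0.081, 0, 0, 0],
    [0.2, 0.081, 0, 0, 0],
    [-1, 0.081, 0, 0, 0],
    [-1, 0.081, 0, 0, 0],
    [-1, 0.081, 0, 0, 0],
    [-1, 0.081, 0, 0, 0]
  ]
}}

```text
time_s: 5.15
tool_pos: [0.3938, 0.3081, 0.0397]
tool_rot: [-60.3, 89.9, 42.6]
force: [1.0, -0.7, 0.4]
grip_width: 0.0201
```

>>> {"fn": "step_arm", "kwargs": {
  "deltas": [
    [-1, 0, 0, 0, 0],
    [-1, 0, 0, 0, 0]
  ]
}}

```text
time_s: 5.4
tool_pos: [0.3935, 0.3078, 0.0391]
tool_rot: [-83.7, 90.0, 19.3]
force: [-0.4, -0.3, 0.2]
grip_width: 0.003
```

```bash
python3 -c "
from h import *
plan(.6335,-.1075,[.12,.042],7.4)"
```

```text
t 5.4 pos [0.3935 0.3078 0.0391] q7 62.4 turn 5.6 width 0.003 tilt x [ 0.  0. -1.]
0.12 [-0.0809 -0.1408 -0.4585]
0.042 [-0.0029 -0.1407 -0.4585]
```

```bash
python3 -c "
from h import *
im,P=cloud('wrist','w3'); im2,P2=cloud('side','s3')
cv2.imwrite('pics/c3.png',np.hstack([cv2.resize(im,(400,300)),cv2.resize(im2[120:240,120:280],(400,300))])[:,:,::-1])
h=(P[...,2]>.034)&(P[...,2]<.05)&(np.hypot(P[...,0]-.393,P[...,1]-.309)<.07)
b=P[h]; print(len(b), b.mean(0), b.min(0),b.max(0))
for c in('wrist','side'):
  for r in regions_of(c,'open_blue'): 
    p=(P if c=='wrist' else P2)[r['pixels']]; print(c,r['p'],r['pixel'],np.nanmin(p,0),np.nanmax(p,0))
"
```

```text
767 [0.38897415 0.30900732 0.04060244] [0.38055482 0.29658448 0.03414223] [0.40811868 0.32327937 0.04431565]
wrist 0.87 [279.5, 216.6] [ 0.3443373   0.26797647 -0.00066245] [0.42385641 0.34033936 0.06510413]
side 0.88 [187.6, 182.6] [ 0.35047535  0.26591214 -0.00203932] [0.43197235 0.32620528 0.04040892]
```

View pics/c3.png

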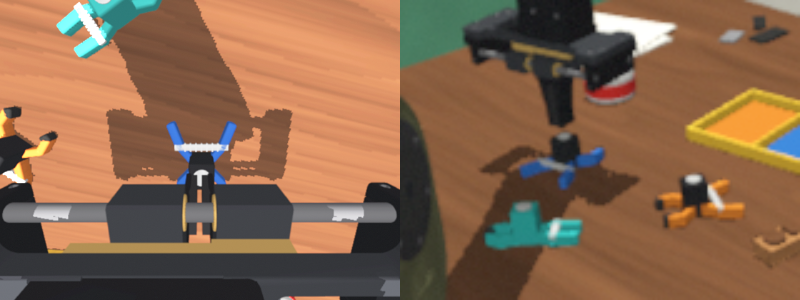

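```bash
python3 -c "
from h import *
print(monitor.get_obs())
im,P=cloud('side')
n=np.hypot(P[...,0]-.394,P[...,1]-.309)<.06
for a in np.arange(.01,.15,.01):
  q=P[n&(P[...,2]>a)&(P[...,2]<a+.01)]
  if len(q): print(a.round(2),len(q),q[:,:2].min(0).round(3),q[:,:2].max(0).round(3))
cv2.imwrite('pics/c4.png',cv2.resize(im[110:210,130:250],(720,600),interpolation=cv2.INTER_CUBIC)[:,:,::-1])
"
```

```text
{'time_s': 5.6, 'qpos': array([-44.26680593,   8.76972805,   3.4171975 , 114.95158033,
        -0.62721244,  56.29755266,  62.41160075]), 'joint_velocities': array([-0.01849939, -0.02438212,  0.05181047, -0.03683152,  0.02909487,
       -0.02800232, -0.01844841]), 'effort': array([ 2.25693417e-03, -3.50214994e+01,  4.19463571e-01, -2.64982367e+01,
        9.25402623e-03,  8.70319549e-02, -1.22953761e-04]), 'tool_pos': array([0.39348616, 0.30778238, 0.03901578]), 'tool_rot': array([  88.26082969,   89.99778421, -168.78615869]), 'force': array([-0.3889645 , -0.05533065,  0.33705193]), 'wrist_torque': array([ 0.0164163 ,  0.04776123, -0.00223358]), 'grip_width': 0.0005823400943567065}
0.01 117 [0.342 0.267] [0.438 0.331]
0.02 37 [0.377 0.294] [0.408 0.316]
0.03 52 [0.378 0.294] [0.407 0.325]
0.04 8 [0.38  0.299] [0.402 0.315]
0.05 6 [0.383 0.295] [0.404 0.307]
0.06 34 [0.378 0.296] [0.406 0.314]
0.07 35 [0.379 0.296] [0.405 0.317]
0.08 33 [0.379 0.291] [0.405 0.318]
0.09 34 [0.379 0.293] [0.408 0.318]
0.1 47 [0.378 0.289] [0.408 0.318]
0.11 26 [0.378 0.288] [0.405 0.321]
0.12 9 [0.383 0.277] [0.41  0.289]
0.13 79 [0.348 0.256] [0.409 0.346]
0.14 116 [0.348 0.252] [0.403 0.348]
```

View pics/c4.png

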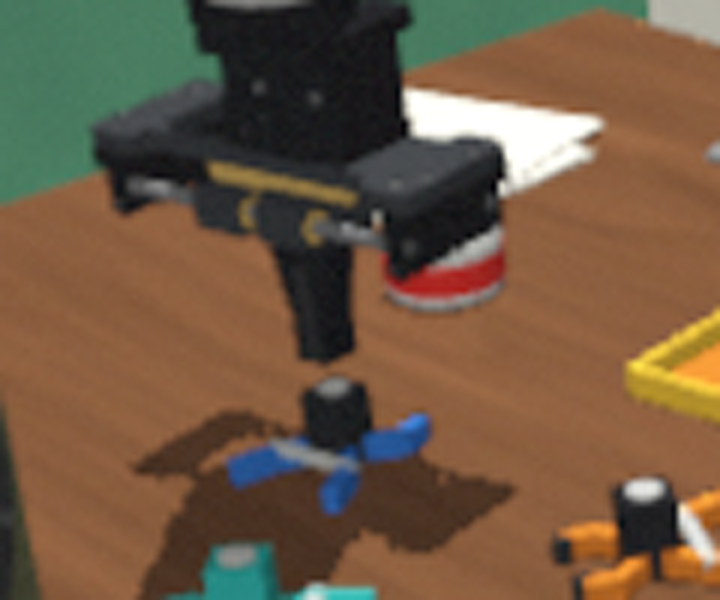

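The side view settles it. The fingertips end above the black block: tip about (325,358) in the crop, block top about (335,385). By depth the tips are at z≈0.057 rather than 0.020, so the reported tool z reads about 37 mm too low. I'll open, go down 30 mm and re-measure the tips.

>>> {"fn": "step_arm", "kwargs": {
  "deltas": [
    [0.3, 0, 0, 0, 0],
    [0.3, 0, 0, 0, 0],
    [0.3, 0, 0, 0, 0],
    [0.3, 0, 0, 0, 0],
    [0.3, 0, 0, 0, 0],
    [0.3, 0, 0, 0, 0],
    [0.3, 0.015, 0, 0, 0],
    [0.3, 0.03, 0, 0, 0],
    [0.3, 0.03, 0, 0, 0],
    [0.3, 0.03, 0, 0, 0]
  ]
}}

```text
time_s: 6.9
tool_pos: [0.3935, 0.3077, 0.0088]
tool_rot: [128.7, 90.0, -128.4]
force: [-0.3, -0.0, 0.1]
grip_width: 0.0565
```

```bash
python3 -c "
from h import *
o=monitor.get_obs();print(o['tool_pos'],o['force'],o['grip_width'])
im,P=cloud('side')
n=(np.hypot(P[...,0]-.394,P[...,1]-.309)<.06)
for a in np.arange(.016,.11,.006):
  q=P[n&(P[...,2]>a)&(P[...,2]<a+.006)]
  if len(q): print(a.round(3),len(q),q[:,:2].min(0).round(3),q[:,:2].max(0).round(3))
cv2.imwrite('pics/c5.png',cv2.resize(im[130:210,140:240],(750,600),interpolation=cv2.INTER_CUBIC)[:,:,::-1])
"
```

```text
[0.39349401 0.30772107 0.00880693] [-0.31879797 -0.00368754  0.1252097 ] 0.05653206684939524
0.016 20 [0.378 0.294] [0.403 0.318]
0.022 23 [0.377 0.275] [0.409 0.337]
0.028 47 [0.372 0.269] [0.409 0.341]
0.034 68 [0.372 0.267] [0.41  0.342]
0.04 31 [0.375 0.268] [0.412 0.341]
0.046 28 [0.374 0.267] [0.408 0.341]
0.052 28 [0.373 0.266] [0.408 0.343]
0.058 27 [0.373 0.265] [0.408 0.342]
0.064 27 [0.372 0.262] [0.41  0.347]
0.07 35 [0.371 0.264] [0.405 0.342]
0.076 26 [0.373 0.263] [0.402 0.347]
0.082 26 [0.372 0.261] [0.404 0.35 ]
0.088 9 [0.368 0.257] [0.392 0.347]
0.094 12 [0.359 0.252] [0.399 0.346]
0.1 24 [0.346 0.257] [0.394 0.343]
0.106 48 [0.345 0.257] [0.386 0.346]
```

View pics/c5.png

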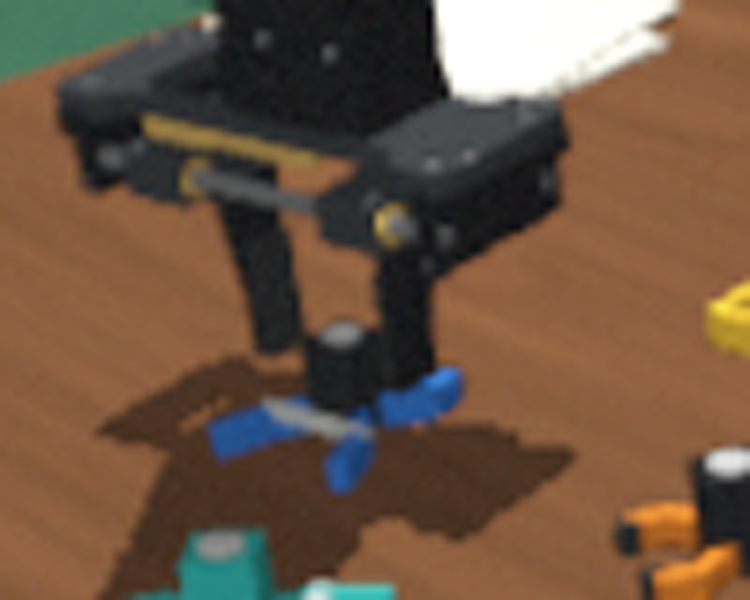

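The fingertips now straddle the block at about z 0.025. I'll go down 4 mm more and grip.

>>> {"fn": "step_arm", "kwargs": {
  "deltas": [
    [0.3, 0.004, 0, 0, 0],
    [-1, 0.004, 0, 0, 0],
    [-1, 0.004, 0, 0, 0],
    [-1, 0.004, 0, 0, 0],
    [-1, 0.004, 0, 0, 0],
    [-1, 0.004, 0, 0, 0],
    [-1, 0.004, 0, 0, 0],
    [-1, -0.03, 0, 0, 0],
    [-1, -0.07, 0, 0, 0],
    [-1, -0.08, 0, 0, 0],
    [-1, -0.08, 0, 0, 0]
  ]
}}

```text
time_s: 8.32
tool_pos: [0.3936, 0.3079, 0.0892]
tool_rot: [-60.8, 90.0, 42.2]
force: [0.3, -0.4, -0.3]
grip_width: 0.0238
```

```bash
python3 -c "
from h import *
plan(.6335,-.1075,[.085,.008],7.4)"
```

```text
t 8.325 pos [0.3936 0.3079 0.0892] q7 62.2 turn 5.6 width 0.0238 tilt x [ 0.001  0.001 -1.   ]
0.085 [ 0.0041 -0.1407 -0.4586]
0.008 [ 0.0811 -0.1406 -0.4586]
```

>>> {"fn": "step_arm", "kwargs": {
  "deltas": [
    [-1, 0, -0.02, -0.058, 1],
    [-1, 0, -0.035, -0.115, 2],
    [-1, 0, -0.053, -0.172, 3],
    [-1, 0, -0.07, -0.229, 4],
    [-1, 0, -0.088, -0.287, 5],
    [-1, 0, -0.105, -0.344, 5.6],
    [-1, 0, -0.123, -0.401, 5.6],
    [-1, 0, -0.1407, -0.4586, 5.6],
    [-1, 0, -0.1407, -0.4586, 5.6],
    [-1, 0, -0.1407, -0.4586, 5.6],
    [-1, 0, -0.1407, -0.4586, 5.6]
  ]
}}

```text
time_s: 9.7
tool_pos: [0.6327, -0.1052, 0.0881]
tool_rot: [44.4, 89.9, 141.9]
force: [-0.2, -0.3, -0.7]
grip_width: 0.0241
```

```bash
python3 -c "
from h import *
plan(.6335,-.1075,[.08,.008],7.4)"
```

```text
t 9.7 pos [ 0.6327 -0.1052  0.0881] q7 111.8 turn 0.1 width 0.0241 tilt x [-0.002  0.001 -1.   ]
0.08 [ 0.0081 -0.0006 -0.0024]
0.008 [ 0.0801 -0.0007 -0.0025]
```

>>> {"fn": "step_arm", "kwargs": {
  "deltas": [
    [-1, 0.04, 0, 0, 0],
    [-1, 0.07, 0, 0, 0],
    [-1, 0.08, 0, 0, 0],
    [-1, 0.08, 0, 0, 0],
    [-1, 0.08, 0, 0, 0],
    [0.2, 0.08, 0, 0, 0],
    [0.2, 0.08, 0, 0, 0],
    [0.2, 0.08, 0, 0, 0],
    [0.2, 0.08, 0, 0, 0],
    [0.2, 0.04, 0, 0, 0],
    [0.2, -0.01, 0, 0, 0],
    [0.2, -0.01, 0, 0, 0]
  ]
}}

```text
time_s: 11.2
tool_pos: [0.6369, -0.1085, 0.1041]
tool_rot: [-101.8, 89.5, -4.4]
force: [1.1, -0.5, 0.2]
grip_width: 0.0521
```

```bash
python3 -c "
from h import *
plan(.4221,-.1105,[.095,.005],62.9)"
```

```text
t 11.2 pos [ 0.6369 -0.1085  0.1041] q7 111.7 turn -55.6 width 0.0521 tilt x [ 0.009 -0.001 -1.   ]
0.095 [0.0072 0.2133 0.0255]
0.005 [0.0972 0.2141 0.0256]
```

>>> {"fn": "step_arm", "kwargs": {
  "deltas": [
    [0.3, 0, 0.02, 0.002, 10.4],
    [0.3, 0, 0.04, 0.005, 20.8],
    [0.3, 0, 0.06, 0.007, 31.2],
    [0.3, 0, 0.08, 0.01, 41.6],
    [0.3, 0, 0.1, 0.012, 52],
    [0.3, 0, 0.12, 0.014, 62.4],
    [0.3, 0, 0.14, 0.017, 72.8],
    [0.3, 0, 0.16, 0.019, 83.2],
    [0.3, 0, 0.18, 0.021, 93.6],
    [0.3, 0, 0.2, 0.024, 104],
    [0.3, 0, 0.2133, 0.0255, 114.4],
    [0.3, 0, 0.2133, 0.0255, 124.4]
  ]
}}

```text
time_s: 12.7
tool_pos: [0.4171, -0.1093, 0.0983]
tool_rot: [165.0, 89.9, 137.6]
force: [0.3, -0.3, 0.9]
grip_width: 0.0568
```

>>> {"fn": "step_arm", "kwargs": {
  "deltas": [
    [0.3, 0, 0, 0, 0],
    [0.3, 0, 0, 0, 0]
  ]
}}

```text
time_s: 12.95
tool_pos: [0.4185, -0.1096, 0.0987]
tool_rot: [-144.2, 90.0, -171.1]
force: [0.2, -0.3, -0.1]
grip_width: 0.0566
```

```bash
cat >> h.py <<'E'
def refine(x,y,zg,axis=None):
    im,P=cloud('wrist')
    d=np.hypot(P[...,0]-x,P[...,1]-y)
    b=P[(P[...,2]>.034)&(P[...,2]<.05)&(d<.035)]; l=P[(P[...,2]>.005)&(P[...,2]<.02)&(d<.065)]
    (c,wh,a)=cv2.minAreaRect((b[:,:2]*1000).astype(np.float32)); print('block',c,wh,a,'arms',cv2.minAreaRect((l[:,:2]*1000).astype(np.float32)))
    plan(c[0]/1000,c[1]/1000,zg,axis)
E
python3 -c "
from h import *
refine(.4221,-.1094,[.095,.005],62.9)"
```

```text
block (423.8539733886719, -108.43577575683594) (25.672779083251953, 23.952816009521484) 62.73079299926758 arms ((421.6739196777344, -112.33058166503906), (98.89338684082031, 33.463218688964844), 63.34648132324219)
t 13.0 pos [ 0.4185 -0.1096  0.0988] q7 -18.6 turn 0.2 width 0.0567 tilt x [-0.001 -0.    -1.   ]
0.095 [0.0038 0.0035 0.0042]
0.005 [0.0938 0.0035 0.0043]
```

>>> {"fn": "step_arm", "kwargs": {
  "deltas": [
    [0.3, 0.03, 0.0035, 0.004, 0],
    [0.3, 0.075, 0.0035, 0.004, 0],
    [0.3, 0.094, 0.0035, 0.004, 0],
    [0.3, 0.094, 0.0035, 0.004, 0],
    [0.3, 0.094, 0.0035, 0.004, 0],
    [-1, 0.094, 0.0035, 0.004, 0],
    [-1, 0.094, 0.0035, 0.004, 0],
    [-1, 0.094, 0.0035, 0.004, 0],
    [-1, 0.094, 0.0035, 0.004, 0],
    [-1, 0.094, 0.0035, 0.004, 0],
    [-1, 0.094, 0.0035, 0.004, 0],
    [-1, 0.094, 0.0035, 0.004, 0]
  ]
}}

```text
time_s: 14.5
tool_pos: [0.4239, -0.1083, 0.0052]
tool_rot: [63.7, 90.0, 36.6]
force: [-0.6, 0.6, 3.3]
grip_width: 0.0236
```

>>> {"fn": "step_arm", "kwargs": {
  "deltas": [
    [-1, -0.04, 0, 0, 0],
    [-1, -0.085, 0, 0, 0],
    [-1, -0.085, 0, 0, 0],
    [-1, -0.085, 0, 0, 0]
  ]
}}

```text
time_s: 15.0
tool_pos: [0.4232, -0.1081, 0.0893]
tool_rot: [-178.0, 89.9, 154.9]
force: [0.2, 0.2, -0.7]
grip_width: 0.0238
```

```bash
python3 -c "
from h import *
plan(.6085,.215,[.09,.008],8.4)"
```

```text
t 15.0 pos [ 0.4232 -0.1081  0.0893] q7 -18.3 turn 54.6 width 0.0238 tilt x [-0.001  0.    -1.   ]
0.09 [-0.0007  0.372   0.0182]
0.008 [0.0813 0.372  0.0183]
```

>>> {"fn": "step_arm", "kwargs": {
  "deltas": [
    [-1, 0, 0.053, 0.003, 8],
    [-1, 0, 0.106, 0.005, 16],
    [-1, 0, 0.16, 0.008, 24],
    [-1, 0, 0.213, 0.01, 32],
    [-1, 0, 0.266, 0.013, 40],
    [-1, 0, 0.319, 0.016, 48],
    [-1, 0, 0.372, 0.018, 54.6],
    [-1, 0, 0.372, 0.018, 54.6],
    [-1, 0, 0.372, 0.018, 54.6],
    [-1, 0, 0.372, 0.018, 54.6],
    [-1, 0, 0.372, 0.018, 54.6]
  ]
}}

```text
time_s: 16.38
tool_pos: [0.6088, 0.2134, 0.0902]
tool_rot: [-111.0, 90.0, 167.2]
force: [0.8, -0.3, -0.7]
grip_width: 0.024
```

```bash
python3 -c "
from h import *
plan(.6085,.215,[.09,.008],8.4)"
```

```text
t 16.375 pos [0.6088 0.2134 0.0902] q7 -95.6 turn -0.1 width 0.024 tilt x [-0.  0. -1.]
0.09 [ 0.0002 -0.0001 -0.0016]
0.008 [ 0.0822 -0.0001 -0.0016]
```

>>> {"fn": "step_arm", "kwargs": {
  "deltas": [
    [-1, 0.04, 0, 0, 0],
    [-1, 0.07, 0, 0, 0],
    [-1, 0.082, 0, 0, 0],
    [-1, 0.082, 0, 0, 0],
    [-1, 0.082, 0, 0, 0],
    [0.2, 0.082, 0, 0, 0],
    [0.2, 0.082, 0, 0, 0],
    [0.2, 0.082, 0, 0, 0],
    [0.2, 0.082, 0, 0, 0],
    [0.2, 0.04, 0, 0, 0],
    [0.2, -0.01, 0, 0, 0],
    [0.2, -0.01, 0, 0, 0]
  ]
}}

```text
time_s: 17.88
tool_pos: [0.6124, 0.2157, 0.1052]
tool_rot: [106.1, 89.5, 24.4]
force: [0.0, -0.4, 0.3]
grip_width: 0.0523
```

```bash
python3 -c "
from h import *
plan(.4225,.1163,[.095,.005],-27)"
```

```text
t 17.875 pos [0.6124 0.2157 0.1052] q7 -95.8 turn 35.3 width 0.0523 tilt x [ 0.008  0.004 -1.   ]
0.095 [ 0.0082 -0.2024  0.0709]
0.005 [ 0.0982 -0.2032  0.0711]
```

>>> {"fn": "step_arm", "kwargs": {
  "deltas": [
    [0.3, 0, -0.05, 0.018, 9],
    [0.3, 0, -0.1, 0.035, 18],
    [0.3, 0, -0.15, 0.053, 27],
    [0.3, 0, -0.2024, 0.071, 35.3],
    [0.3, 0, -0.2024, 0.071, 35.3],
    [0.3, 0, -0.2024, 0.071, 35.3],
    [0.3, 0, -0.2024, 0.071, 35.3],
    [0.3, 0, -0.2024, 0.071, 35.3]
  ]
}}

```text
time_s: 18.88
tool_pos: [0.4199, 0.1153, 0.1]
tool_rot: [39.2, 89.9, -77.8]
force: [0.7, -0.4, 0.4]
grip_width: 0.0563
```

```bash
python3 -c "
from h import *
refine(.4225,.1163,[.095,.005],-27)"
```

```text
block (424.02685546875, 117.935791015625) (23.946287155151367, 26.038129806518555) 63.52764129638672 arms ((426.5885925292969, 116.93217468261719), (67.84068298339844, 86.29952239990234), 62.96852493286133)
t 18.925 pos [0.4197 0.1153 0.0999] q7 -138.2 turn 0.1 width 0.0568 tilt x [ 0.    -0.001 -1.   ]
0.095 [ 0.0049  0.0026 -0.0044]
0.005 [ 0.0949  0.0026 -0.0044]
```

>>> {"fn": "step_arm", "kwargs": {
  "deltas": [
    [0.3, 0.03, 0.0026, -0.004, 0],
    [0.3, 0.075, 0.0026, -0.004, 0],
    [0.3, 0.095, 0.0026, -0.004, 0],
    [0.3, 0.095, 0.0026, -0.004, 0],
    [0.3, 0.095, 0.0026, -0.004, 0],
    [-1, 0.095, 0.0026, -0.004, 0],
    [-1, 0.095, 0.0026, -0.004, 0],
    [-1, 0.095, 0.0026, -0.004, 0],
    [-1, 0.095, 0.0026, -0.004, 0],
    [-1, 0.095, 0.0026, -0.004, 0],
    [-1, 0.095, 0.0026, -0.004, 0],
    [-1, 0.095, 0.0026, -0.004, 0]
  ]
}}

```text
time_s: 20.42
tool_pos: [0.4232, 0.1176, 0.0052]
tool_rot: [-152.7, 90.0, 90.4]
force: [-1.2, -1.6, 2.9]
grip_width: 0.0241
```

>>> {"fn": "step_arm", "kwargs": {
  "deltas": [
    [-1, -0.04, 0, 0, 0],
    [-1, -0.085, 0, 0, 0],
    [-1, -0.085, 0, 0, 0],
    [-1, -0.085, 0, 0, 0]
  ]
}}

```text
time_s: 20.92
tool_pos: [0.4224, 0.1174, 0.0892]
tool_rot: [-52.8, 89.9, -169.8]
force: [-0.8, -0.1, -1.8]
grip_width: 0.0233
```

```bash
python3 -c "
from h import *
plan(.6455,-.2007,[.09,.008],7.4)"
```

```text
t 20.925 pos [0.4224 0.1174 0.0892] q7 -137.6 turn -34.3 width 0.0233 tilt x [-0.001 -0.    -1.   ]
0.09 [-0.0009  0.343   0.1826]
0.008 [0.0811 0.3431 0.1825]
```

>>> {"fn": "step_arm", "kwargs": {
  "deltas": [
    [-1, 0, 0.049, 0.026, -5],
    [-1, 0, 0.098, 0.052, -10],
    [-1, 0, 0.147, 0.078, -15],
    [-1, 0, 0.196, 0.104, -20],
    [-1, 0, 0.245, 0.13, -25],
    [-1, 0, 0.294, 0.156, -30],
    [-1, 0, 0.343, 0.1826, -34.3],
    [-1, 0, 0.343, 0.1826, -34.3],
    [-1, 0, 0.343, 0.1826, -34.3],
    [-1, 0, 0.343, 0.1826, -34.3],
    [-1, 0, 0.343, 0.1826, -34.3],
    [-1, 0, 0.343, 0.1826, -34.3]
  ]
}}

```text
time_s: 22.42
tool_pos: [0.6463, -0.1995, 0.0904]
tool_rot: [125.3, 89.9, 42.7]
force: [-0.2, -0.2, -0.1]
grip_width: 0.0237
```

```bash
python3 -c "
from h import *
plan(.6455,-.2007,[.09,.008],7.4)"
```

```text
t 22.425 pos [ 0.6463 -0.1995  0.0904] q7 -53.2 turn 0.0 width 0.0237 tilt x [ 0.001  0.001 -1.   ]
0.09 [ 0.0004 -0.001   0.0011]
0.008 [ 0.0824 -0.001   0.0011]
```

>>> {"fn": "step_arm", "kwargs": {
  "deltas": [
    [-1, 0.04, -0.001, 0.001, 0],
    [-1, 0.07, -0.001, 0.001, 0],
    [-1, 0.082, -0.001, 0.001, 0],
    [-1, 0.082, -0.001, 0.001, 0],
    [-1, 0.082, -0.001, 0.001, 0],
    [0.2, 0.082, -0.001, 0.001, 0],
    [0.2, 0.082, -0.001, 0.001, 0],
    [0.2, 0.082, -0.001, 0.001, 0],
    [0.2, 0.082, -0.001, 0.001, 0],
    [0.2, 0.04, 0, 0, 0],
    [0.2, -0.01, 0, 0, 0],
    [0.2, -0.01, 0, 0, 0]
  ]
}}

```text
time_s: 23.92
tool_pos: [0.6492, -0.2023, 0.1051]
tool_rot: [69.2, 89.5, -13.4]
force: [0.1, -0.2, -0.1]
grip_width: 0.0525
```

```bash
python3 -c "
from h import *
plan(.3925,-.2771,[.095,.005],19.7)"
```

```text
t 23.925 pos [ 0.6492 -0.2023  0.1051] q7 -53.4 turn -12.4 width 0.0525 tilt x [ 0.008 -0.002 -1.   ]
0.095 [ 0.0081 -0.2642  0.0414]
0.005 [ 0.0981 -0.2649  0.0411]
```

>>> {"fn": "step_arm", "kwargs": {
  "deltas": [
    [0.3, 0, -0.053, 0.008, -3],
    [0.3, 0, -0.106, 0.017, -6],
    [0.3, 0, -0.16, 0.025, -9],
    [0.3, 0, -0.213, 0.033, -12.4],
    [0.3, 0, -0.2642, 0.0414, -12.4],
    [0.3, 0, -0.2642, 0.0414, -12.4],
    [0.3, 0, -0.2642, 0.0414, -12.4],
    [0.3, 0, -0.2642, 0.0414, -12.4],
    [0.3, 0, -0.2642, 0.0414, -12.4]
  ]
}}

```text
time_s: 25.05
tool_pos: [0.3901, -0.2752, 0.0998]
tool_rot: [-68.9, 89.9, -139.1]
force: [-1.2, -1.1, 0.4]
grip_width: 0.0565
```

```bash
python3 -c "
from h import *
refine(.3925,-.2771,[.095,.005],19.7)"
```

```text
block (393.97198486328125, -276.58758544921875) (25.831279754638672, 23.977218627929688) 19.26199722290039 arms ((397.6506042480469, -275.0635681152344), (98.88008117675781, 33.558284759521484), 19.962783813476562)
t 25.1 pos [ 0.39   -0.2753  0.0999] q7 -36.7 turn 0.1 width 0.0569 tilt x [-0.001 -0.001 -1.   ]
0.095 [0.0049 0.0033 0.0025]
0.005 [0.0949 0.0034 0.0025]
```

>>> {"fn": "step_arm", "kwargs": {
  "deltas": [
    [0.3, 0.03, 0.0033, 0.0025, 0],
    [0.3, 0.075, 0.0033, 0.0025, 0],
    [0.3, 0.095, 0.0033, 0.0025, 0],
    [0.3, 0.095, 0.0033, 0.0025, 0],
    [0.3, 0.095, 0.0033, 0.0025, 0],
    [-1, 0.095, 0.0033, 0.0025, 0],
    [-1, 0.095, 0.0033, 0.0025, 0],
    [-1, 0.095, 0.0033, 0.0025, 0],
    [-1, 0.095, 0.0033, 0.0025, 0],
    [-1, 0.095, 0.0033, 0.0025, 0],
    [-1, 0.095, 0.0033, 0.0025, 0],
    [-1, 0.095, 0.0033, 0.0025, 0]
  ]
}}

```text
time_s: 26.6
tool_pos: [0.3935, -0.2768, 0.0052]
tool_rot: [95.2, 90.0, 25.0]
force: [-0.1, 0.4, 2.2]
grip_width: 0.0241
```

>>> {"fn": "step_arm", "kwargs": {
  "deltas": [
    [-1, -0.04, 0, 0, 0],
    [-1, -0.085, 0, 0, 0],
    [-1, -0.085, 0, 0, 0],
    [-1, -0.085, 0, 0, 0]
  ]
}}

```text
time_s: 27.1
tool_pos: [0.3929, -0.2761, 0.0892]
tool_rot: [-160.4, 89.9, 129.4]
force: [-0.6, 0.6, -1.2]
grip_width: 0.024
```

```bash
python3 -c "
from h import *
plan(.6225,.122,[.09,.008],8.4)"
```

```text
t 27.1 pos [ 0.3929 -0.2761  0.0892] q7 -35.4 turn 11.4 width 0.024 tilt x [-0.001  0.001 -1.   ]
0.09 [-0.0006  0.3508 -0.2969]
0.008 [ 0.0814  0.3508 -0.2968]
```

>>> {"fn": "step_arm", "kwargs": {
  "deltas": [
    [-1, 0, 0.044, -0.037, 2],
    [-1, 0, 0.088, -0.074, 4],
    [-1, 0, 0.132, -0.111, 6],
    [-1, 0, 0.175, -0.148, 8],
    [-1, 0, 0.219, -0.186, 10],
    [-1, 0, 0.263, -0.223, 11.4],
    [-1, 0, 0.307, -0.26, 11.4],
    [-1, 0, 0.3508, -0.2969, 11.4],
    [-1, 0, 0.3508, -0.2969, 11.4],
    [-1, 0, 0.3508, -0.2969, 11.4],
    [-1, 0, 0.3508, -0.2969, 11.4],
    [-1, 0, 0.3508, -0.2969, 11.4]
  ]
}}

```text
time_s: 28.6
tool_pos: [0.6229, 0.1197, 0.09]
tool_rot: [-111.1, 90.0, 167.1]
force: [-0.6, -0.2, -1.2]
grip_width: 0.0238
```

```bash
python3 -c "
from h import *
plan(.6225,.122,[.09,.008],8.4)"
```

```text
t 28.6 pos [0.6229 0.1197 0.09  ] q7 -85.2 turn -0.2 width 0.0238 tilt x [-0.  0. -1.]
0.09 [ 0.     -0.0001 -0.0023]
0.008 [ 0.082  -0.     -0.0023]
```

Release, rise, and draw back towards the base so the top camera has a clear view.

>>> {"fn": "step_arm", "kwargs": {
  "deltas": [
    [-1, 0.04, 0, -0.001, 0],
    [-1, 0.07, 0, -0.001, 0],
    [-1, 0.082, 0, -0.001, 0],
    [-1, 0.082, 0, -0.001, 0],
    [-1, 0.082, 0, -0.001, 0],
    [0.2, 0.082, 0, -0.001, 0],
    [0.2, 0.082, 0, -0.001, 0],
    [0.2, 0.082, 0, -0.001, 0],
    [0.2, 0.082, 0, -0.001, 0],
    [0.2, 0.04, 0, 0, 0],
    [0.2, -0.03, 0, 0, 0],
    [0.2, -0.08, 0, 0, 0]
  ]
}}

```text
time_s: 30.1
tool_pos: [0.6232, 0.1211, 0.172]
tool_rot: [83.9, 90.0, 2.3]
force: [0.8, 0.1, -0.6]
grip_width: 0.0528
```

>>> {"fn": "step_arm", "kwargs": {
  "deltas": [
    [0.2, -0.03, -0.05, 0, 0],
    [0.2, -0.06, -0.1, 0, 0],
    [0.2, -0.06, -0.15, 0, 0],
    [0.2, -0.06, -0.15, 0, 0],
    [0.2, -0.06, -0.15, 0, 0]
  ]
}}

```text
time_s: 30.72
tool_pos: [0.4753, 0.0997, 0.2305]
tool_rot: [119.7, 89.9, 38.1]
force: [-0.2, 0.5, 0.3]
grip_width: 0.0521
```

Run:
```python
from h import *
print(monitor.get_obs()['tool_pos'])
fr=dict(y=((.6155,.1685),8.4),g=((.6395,-.154),7.4))
for c in('top','side'):
    im,P=cloud(c,c+'9')
    for n,t,sy in(('SO','y',1),('SB','y',-1),('OO','g',-1),('OB','g',1)):
        (o,a)=fr[t]; a=np.radians(a); Rm=np.array([[np.cos(a),-np.sin(a)],[np.sin(a),np.cos(a)]])
        q=(P[...,:2]-np.array(o))@Rm
        m=(abs(q[...,0])<.06)&(abs(q[...,1]-sy*.047)<.04)
        b=m&(P[...,2]>.036)&(P[...,2]<.055); l=m&(P[...,2]>.009)&(P[...,2]<.022)
        if b.sum(): print(c,n,b.sum(),(q[b].mean(0)*1000).round(),P[b][:,2].max().round(4),cv2.minAreaRect((q[l]*1000).astype(np.float32)),np.median(im[l],0),np.percentile(P[l][:,2],90).round(3))
    for t in('ink_tin','roller','type_block'):
        r=regions_of(c,t)
        if r: print(c,t,round(r[0]['p'],2),r[0]['pixel'],np.nanmedian(P[r[0]['pixels']],0).round(3))
cv2.imwrite('pics/top9z.png',cv2.resize(cv2.imread('pics/top9.png')[110:310,100:500],(800,400),interpolation=cv2.INTER_CUBIC))
```

```text
[0.4753371  0.09967076 0.2304723 ]
top OO 72 [ -2. -48.] 0.0467 ((0.15939712524414062, -47.152587890625), (64.73200988769531, 85.6947021484375), 89.70672607421875) [253. 161.   1.] 0.018
top OB 70 [-0. 47.] 0.0497 ((-2.4739456176757812, 44.09587097167969), (64.4450454711914, 87.4277572631836), 86.45234680175781) [ 57. 145. 244.] 0.019
top ink_tin 0.97 [139.0, 171.4] [0.554 0.431 0.042]
top roller 0.78 [428.1, 168.6] [ 0.586 -0.441  0.023]
top type_block 0.68 [283.3, 218.8] [ 0.42  -0.011  0.02 ]
side SO 39 [-6. 44.] 0.0456 ((1.2590980529785156, 37.62952423095703), (117.29566192626953, 50.813053131103516), 0.5156561732292175) [204. 127.  47.] 0.018
side SB 46 [ -4. -49.] 0.0443 ((0.5635986328125, -53.81553268432617), (118.19395446777344, 51.29371643066406), 2.0095536708831787) [ 50.5  99.5 152.5] 0.018
side OO 68 [ -6. -50.] 0.0447 ((7.596748352050781, -48.774871826171875), (104.08726501464844, 66.78199005126953), 0.42204713821411133) [183. 115.  47.] 0.018
side OB 58 [-3. 45.] 0.0448 ((2.85784912109375, 52.596031188964844), (119.85806274414062, 68.64668273925781), 7.0348052978515625) [ 60. 125. 181.] 0.018
side ink_tin 0.72 [204.6, 152.5] [0.546 0.418 0.03 ]
side roller 0.92 [461.9, 255.2] [ 0.584 -0.448  0.021]
side type_block 0.73 [350.4, 198.2] [ 0.622 -0.114  0.016]
```

View pics/top9z.png

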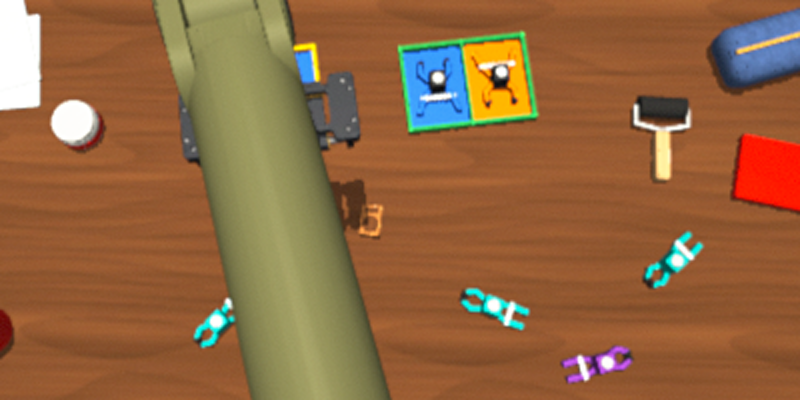

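View pics/side9.png

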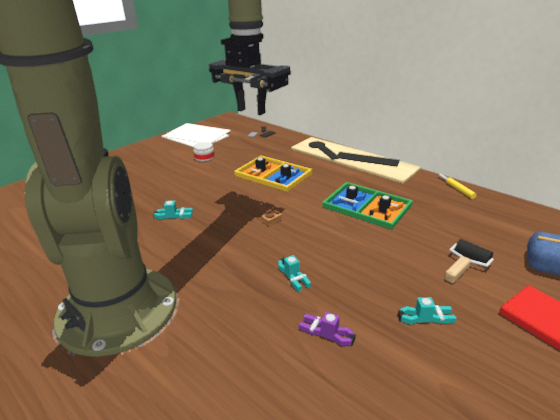

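Both views show all four clamps in their halves and lying flat: yellow tray at about (273,172) in the side picture, green at about (368,203). The tin, roller and printing block are where they started.

```bash
python3 -c "
from h import *
print(env.sign_off())"
```

```text
the job is handed in; nothing more can be done
None
```

All four clamps are in their trays and released, and the job is handed in at about 31 s on the robot's clock. The two shut clamps are in the yellow tray and the two open ones in the green, each on its own colour and lengthways.

**Clamp positions:** In the last camera check, each black block was within about 6 mm of the middle of its half. Block tops were 44–50 mm above the bench, about right for a clamp lying flat on the 3 mm mat.

**Bystanders:** By the top camera, the ink tin, roller and printing block had moved less than 2 mm from where they started. I did not touch the purple and turquoise look-alikes.

**What failed or disagreed:**
- **First grips:** The first two tries on the open blue clamp closed on nothing, without moving it. On the first I lifted before the fingers had closed. The second showed that the reported tool height read about 37 mm too low. I measured the fingertips in the side camera and corrected for that from then on.
- **Final view:** The arm hid the yellow tray from the top camera, so the two shut clamps were checked from the side camera only. The clamp outlines it measured were too mixed with the tray rim to give an exact angle, so for those two lengthways rests on the picture and the gripper's angle at release.
- **Printing block:** In the side picture the network mistook a clamp in the green tray for the printing block. The top camera and the picture itself show the block in its place.

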